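# Clamp a milled block in the drilling fixture

### The job

Lay the milled aluminium block flat in the channel of the drilling fixture, with its dowel end away from the end stop, and slide it gently along until it has pushed the sprung rubber tip of the end stop fully in and is firmly home. Then flip the red over-centre lever so that it snaps over and its foot holds the block down, still touching the stop. Use no more than hand force and leave the loose flat red box and the loose wooden offcut behind the work alone.

Things in the scene. Friction and masses are not known exactly. Their poses are not given: they have to be found in the camera images.
- block_center (a point): Centre of the loose milled aluminium block: a plain bar 128 mm long, 49 mm wide and 20 mm thick, about 0.34 kg, that lies flat on the bench with its broad face down; a thin dowel sticks out a further 14 mm from one end. Axes: z runs along the length towards the dowel end, y along the 49 mm width, x is vertical.
- fixture: Plywood drilling fixture screwed to the bench, 130 x 280 x 12 mm (top face 12 mm above the bench). Origin: under its middle, on the bench. y runs along the channel from its open end (-y) to the end stop and clamp (+y); x across it, z up.
- channel (a point): Middle of the channel's floor, 12 mm above the bench; axes as the fixture. Channel 165 mm long (82 mm either way along y), 53 mm wide between two aluminium rails 16 mm wide and 5 mm high, so the block has 2 mm of play each side. The block's centre lies 20 to 35 mm in +y from this point when it first touches the tip, 28 to 43 mm when home.
- end_stop: Blue bracket 44 mm wide, 26 mm high; origin at its foot on the fixture's top; axes as the fixture. A screw with a rubber tip (18 mm across, 10 mm above the channel floor) stands out to -y, the tip's end 21 to 35 mm in -y of the origin: it differs each time and is NOT measured; feel for it. The tip is sprung: it gives 8 mm under up to 1 N, then is solid, and does not push the block back.
- clamp_lever (a joint): Over-centre clamp lever, rad. 0 = open, handle leaning to +y, foot raised; grows as the handle is pushed up and over towards -y. A spring drives it away from dead centre (0.55) both ways; past that it snaps shut; its foot meets the block at about 1.08 (1.2 if nothing is there). Leaving open takes about 10 N at the knob, falling to none at dead centre; closed, the foot presses with about 8 N.
- lever_knob (a point): Centre of the red ball knob, 24 mm across, at the end of the clamp lever's handle, 85 mm from the pivot; the red grip below it is 16 mm thick. It stands about 57 mm above the pivot when open. Pushed from its +y side it moves in an arc in the fixture's y-z plane.
- lever_pivot (a point): Axis of the clamp lever (along the fixture's x), 67 mm above the bench, on the fixture's centre line, between two steel cheeks; axes as the fixture. The raised arm stands above the region from here to 75 mm in -y; the closed foot comes down 85 mm in -y from here.
- red_box: Bystander: loose flat red box, 50 x 120 x 14 mm; origin under its middle, y along its length.
- offcut_b: Bystander: loose flat wooden offcut, 50 x 105 x 12 mm; origin under its middle, y along its length.
Not all that is in view belongs to the job. What is shaped like the part that bears block_center but green, orange or yellow is not meant.

How it is judged:
By the outcome, as a careful person would: the job done as asked, in the order asked, and still so for the second after the job is handed in, with the robot touching nothing.
It also fails if it takes over 64 s, if anything falls off the work surface, if the arm or the gripper's body presses on something with over 40 N, if the wrist force passes 120 N, or if a joint passes its speed limit or range.

### The arm

A 7-joint arm with a two-finger parallel gripper is mounted at the origin on a cart in front of the work surface, level with it; the furniture and walls round the work are solid. World frame = base frame: x ahead of the robot, y to its left, z up, the work surface at z = 0. Lengths are in m, angles in rad, forces in N, time in s.
With the tool pointing down it reaches from about 0.4 to 0.9 m from the base axis. Payload 5.5 kg.
Tool frame: the origin (TCP) lies on the centre line of the jaws, within the pads' length; the fingertips stand 8 mm ahead of it and the grasp point (between the pads) lies 11 mm behind it; z points along the fingers, y is the line along which they close (so a half turn about z gives the same grasp; the last joint's range is limited). The gripper opens to 85 mm and grips with 20 to 120 N. Pads are 22 mm wide; open, the fingers measure 114 mm over their backs; the gripper's body (76 mm by 85 mm) begins 54 mm behind the grasp point. The pads swing forward as they close: fully open they stand 13 mm farther back than shut.
Start: joints at [-0.959, 0.501, -0.427, 1.55, 0.221, 1.138, -0.21], TCP at [0.222, 0.611, 0.239] pointing down, gripper open.
Joint ranges: [-2.88, 2.88], [-0.31, 2.03], [-1.54, 1.56], [0.2, 2.42], [-1.41, 4.55], [0.19, 2.02], [-2.57, 2.57]. Speed limits (rad/s): [2.57, 2.57, 3.14, 3.14, 3.14, 3.14, 3.14].

### API

Orientations are given as [roll, pitch, yaw] about the fixed x, y, z axes, in that order (R = Rz(yaw) Ry(pitch) Rx(roll)).
In Python, from station import readout, get_image, bot gives the robot as it stands.
- The arm moves only by the shell command python3 -m jog 'ROWS' [OPENING] [FORCE]. ROWS is JSON, a list of rows, each a list of 2 entries, a list of its own where there are three numbers: the shift along the world's x, y, z in mm, then the turn, a rotation vector about the world's x, y, z in rad. A call has 1 to 12 rows; each row is the pose to reach, as a shift and turn from the pose commanded when the call began; what a row does not reach only later rows make up. A row lasts 1/10 s, in which the tool goes at most 50 mm and 8.59 degrees, less where a joint would pass 70% of its speed; a pose out of reach is approached as far as the arm can. A call with a gripper value outside its range is refused whole. OPENING is the closure, from 0 (fully open) to 1 (shut), set as the call begins (- or left out, the last holds). The fingers move at their own pace and stop on an object; FORCE is the grip in N (left out, the last holds). Time passes only in rows, so rows that repeat a pose let the fingers close. It gives the time, the measured TCP pose, the force, the opening and the grip force at its end, in the units of the state.
- readout.observe(): the state, without advancing time (a new reading comes with each control period).
- get_image(name): name is "scene" or "top" or "wrist"; returns a dict with "img" (400x640x3 uint8, red, green, blue), "intrinsics" (3x3 intrinsics, pixels), "extrinsics" (4x4, takes a point from camera to world coordinates); the wrist camera has in their place "mount" (4x4, takes a point from camera to tool coordinates, whose origin is the TCP and whose axes are the flange's). Camera axes: x right, y up, looking along -z (the intrinsics and any distortion apply to the point x, -y, -z); pixel columns grow to the right and rows downward; lengths in m; the calibration is good to about 2 mm. A picture is of the moment at which its call begins: read the wrist's pose just before it. There is no depth.
- bot.finish_job(): hands the job in; it is judged then, once.
The state is a dict: "clock": time; "q": joint angles; "joint_velocities": joint speeds; "joint_efforts": joint torques, N m; "ee_pos": TCP position; "orientation": TCP orientation; "contact_force": force on the tool from outside, world axes, zero at the start; "ft_torque": the same for the moment, N m; "width": opening from 0.0 (shut) to 1.0 (fully open); "grip_force": force on a finger pad.
Only numpy, scipy, OpenCV 4.12 (cv2) and the standard library are available. Lean on these libraries where they do the work, as an engineer would, in place of code of your own. Each camera call takes 0.05 s, during which the arm holds its last target. There are 200 camera calls.

## Working session

There is one attempt and no reset: what is moved stays moved. The work goes in short steps, Python scripts to look and compute and a shell command to move; the robot and the scene stay as the last step left them, time stands still between calls to the robot, and variables do not carry over. Pictures are saved under pics/ and viewed, at most 10 in all, crops included, and the job is handed in when it is done.

```bash
ls; mkdir -p pics
python3 - <<'E'
from station import readout,get_image
import cv2,numpy as np
print(readout.observe())
for n in("scene","top"):
    d=get_image(n); cv2.imwrite(f"pics/{n}0.png",d["img"][:,:,::-1]); np.savez(f"pics/{n}0.npz",**d)
    print({k:v for k,v in d.items() if k!="img"})
E
```

```text
pics
{'clock': 0.0, 'q': array([-0.95879533,  0.50183261, -0.42675684,  1.55144289,  0.22081846,
        1.138283  , -0.21027255]), 'joint_velocities': array([ 0.00047754, -0.0014844 , -0.00039916,  0.00010519, -0.0014291 ,
        0.00139656,  0.00159382]), 'joint_efforts': array([ 3.29168470e-04, -5.69523704e+01, -5.81596836e+00, -2.80932069e+01,
        1.06297698e-02,  1.18732548e-02,  1.70525669e-05]), 'ee_pos': array([0.22199075, 0.61020886, 0.2382688 ]), 'orientation': array([-3.13968296e+00, -3.42240770e-05,  2.79285012e+00]), 'contact_force': array([-0.12718395, -0.50162145,  0.32468746]), 'ft_torque': array([-0.02632181, -0.01793139, -0.02212281]), 'grip_force': 0.0, 'width': 0.9996989922431494}
{'intrinsics': array([[364.56777932,   0.        , 316.83562328],
       [  0.        , 364.56777932, 202.30096478],
       [  0.        ,   0.        ,   1.        ]]), 'extrinsics': array([[ 0.85626341,  0.32975438, -0.39758651,  0.0476693 ],
       [-0.51650197,  0.53732286, -0.66671572, -0.92200893],
       [-0.00622011,  0.77623849,  0.63040869,  0.88935948],
       [ 0.        ,  0.        ,  0.        ,  1.        ]])}
{'intrinsics': array([[413.57179641,   0.        , 315.48264683],
       [  0.        , 413.57179641, 196.85395285],
       [  0.        ,   0.        ,   1.        ]]), 'extrinsics': array([[ 0.02179026,  0.98691835, -0.15974152,  0.35277138],
       [-0.9997604 ,  0.02184251, -0.00142897, -0.11074873],
       [ 0.00207888,  0.15973439,  0.98715784,  1.20316887],
       [ 0.        ,  0.        ,  0.        ,  1.        ]])}
```

View pics/scene0.png

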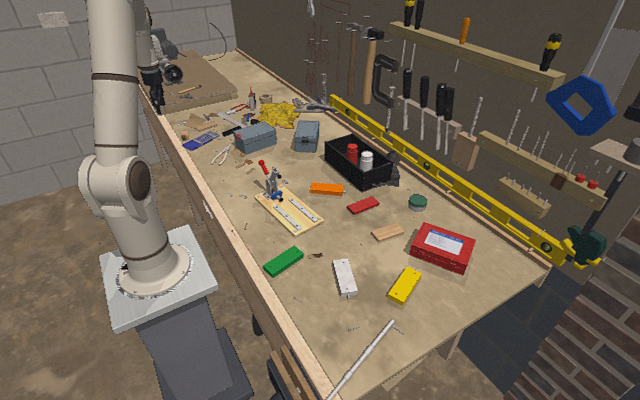

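View pics/top0.png

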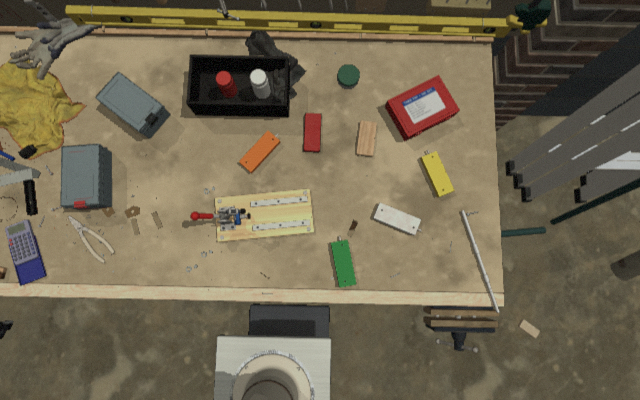

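Scene: fixture at top px (265,215), its clamp at the left (knob ~(197,216)) and its open end at the right. Bar candidates in the top view are silver (398,219), green (343,263), orange (260,152) and yellow (437,173). Only the silver one is bare aluminium, so that one fits. I'll confirm it in an enlarged crop.

Run:
```python
import cv2,numpy as np
t=cv2.imread("pics/top0.png"); s=cv2.imread("pics/scene0.png")
a=cv2.resize(t[180:250,180:330],(750,350),interpolation=cv2.INTER_CUBIC)   # x5
b=cv2.resize(t[195:245,365:430],(325,250),interpolation=cv2.INTER_CUBIC)   # x5
c=cv2.resize(s[250:300,325:370],(225,250),interpolation=cv2.INTER_CUBIC)   # x5
o=np.zeros((600,750,3),np.uint8);o[:350]=a;o[350:,:325]=b;o[350:,330:555]=c
cv2.imwrite("pics/crop1.png",o)
```

```text
(no output)
```

View pics/crop1.png

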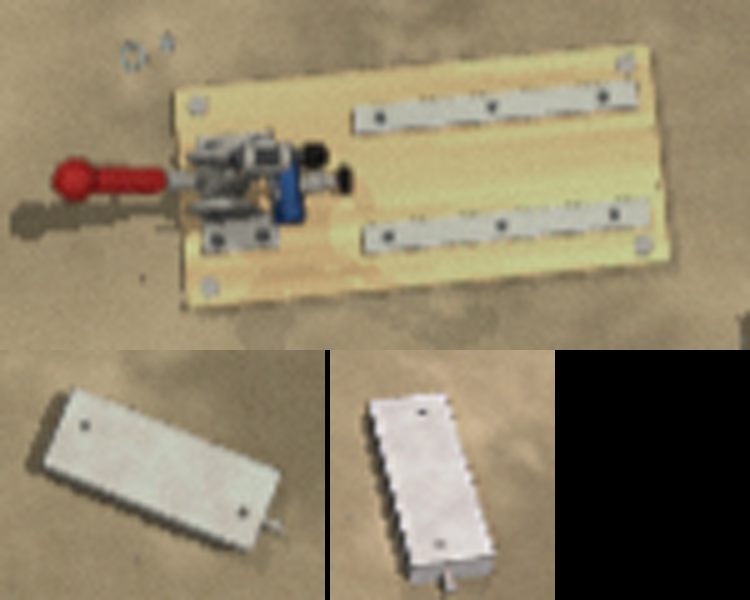

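The crop confirms the target: a silver bar with a dowel at its right (-y) end, top-view px (419,231). The fixture's open end is on the right, so the dowel end already faces away from the stop.

```bash
cat > h.py <<'E'
import numpy as np,cv2
def ray(K,E,uv):
    u,v=uv; d=E[:3,:3]@np.array([(u-K[0,2])/K[0,0],-(v-K[1,2])/K[1,1],-1]); return E[:3,3],d/np.linalg.norm(d)
def onplane(K,E,uv,z):
    o,d=ray(K,E,uv); return o+d*(z-o[2])/d[2]
def tri(rays):
    A=sum(np.eye(3)-np.outer(d,d) for o,d in rays); b=sum((np.eye(3)-np.outer(d,d))@o for o,d in rays); return np.linalg.solve(A,b)
E
python3 - <<'E'
from h import *
T=np.load("pics/top0.npz");S=np.load("pics/scene0.npz")
t=lambda p,z:onplane(T["intrinsics"],T["extrinsics"],p,z)
tp=[((x+.5)/5-.5+365,(y-350+.5)/5-.5+195) for x,y in[(74,390),(280,470),(250,552),(43,465)]]
sp=[((x-330+.5)/5-.5+325,(y-350+.5)/5-.5+250) for x,y in[(445,395),(493,555),(410,567),(370,402)]]
for a,b in zip(tp,sp): print(tri([ray(T["intrinsics"],T["extrinsics"],a),ray(S["intrinsics"],S["extrinsics"],b)]).round(4))
c=np.array([t(p,.02) for p in tp]);print("block",c.round(4).tolist(),c.mean(0)); 
d=(c[1]+c[2]-c[0]-c[3])/2;print("len",np.linalg.norm(d),"yaw",np.arctan2(d[1],d[0]),"wid",np.linalg.norm(c[0]-c[3]))
f=np.array([t(((x+.5)/5-.5+180,(y+.5)/5-.5+180),.012) for x,y in[(175,90),(650,45),(668,260),(187,307)]])
d=(f[0]+f[3]-f[1]-f[2])/2;print("fix",f.mean(0),np.linalg.norm(d),"ydir",np.arctan2(d[1],d[0]),np.linalg.norm(f[0]-f[3]))
r=np.array([t(((x+.5)/5-.5+180,(y+.5)/5-.5+180),.017) for x,y in[(352,120),(637,95),(650,213),(365,240)]]);print("rails",r.round(4).tolist(),r.mean(0))
d=(r[0]+r[3]-r[1]-r[2])/2;print(np.linalg.norm(d),np.arctan2(d[1],d[0]))
k=((75+.5)/5-.5+180,(180+.5)/5-.5+180);print("knob",tri([ray(T["intrinsics"],T["extrinsics"],k),ray(S["intrinsics"],S["extrinsics"],(262,163))]))
print("orange",t((260,152),.02),"box",t((313,132),.014))
E
```

```text
[ 0.5327 -0.295   0.0182]
[ 0.487  -0.4126  0.0185]
[ 0.44   -0.3947  0.0192]
[ 0.4881 -0.2766  0.0201]
block [[0.5315, -0.2942, 0.02], [0.4876, -0.4126, 0.02], [0.4401, -0.3945, 0.02], [0.4875, -0.2763, 0.02]] [ 0.48667477 -0.34440816  0.02      ]
len 0.12678713848635156 yaw -1.938910393796123 wid 0.04752686302123693
fix [0.49040621 0.03986418 0.012     ] 0.2776229971280638 ydir 1.6895364030652347 0.1265428327429495
rails [[0.5207, 0.0802, 0.017], [0.539, -0.0845, 0.017], [0.4705, -0.0937, 0.017], [0.4514, 0.0694, 0.017]] [ 0.49540457 -0.00715344  0.017     ]
0.16500286203924452 1.684521061093578
knob [0.47304213 0.20625308 0.12244256]
orange [0.67457365 0.05746195 0.02      ] box [ 0.7413327  -0.09733126  0.014     ]
```

```bash
python3 -m jog '[[[278,-200,40],[0,0,-0.4]],[[278,-200,40],[0,0,-0.4]],[[278,-200,40],[0,0,-0.4]],[[278,-200,40],[0,0,-0.4]],[[278,-511,40],[0,0,-0.8]],[[278,-511,40],[0,0,-0.8]],[[278,-511,40],[0,0,-0.8]],[[278,-511,40],[0,0,-0.8]],[[278,-511,40],[0,0,-0.8]],[[278,-511,40],[0,0,-0.8]],[[278,-511,40],[0,0,-0.8]],[[278,-511,40],[0,0,-0.8]]]' 0 40
```

```text
clock: 1.3
ee_pos: [0.4966, 0.1095, 0.2788]
orientation: [-3.141, -0.0, 1.993]
contact_force: [1.2, -1.2, -0.5]
width: 1.0
grip_force: 0.0
```

```bash
python3 -m jog '[[[-24,-472,-80],[0,0,-0.79]],[[-24,-472,-80],[0,0,-0.79]],[[-24,-472,-80],[0,0,-0.79]],[[-24,-472,-80],[0,0,-0.79]],[[-24,-472,-80],[0,0,-0.79]],[[-24,-472,-80],[0,0,-0.79]],[[-24,-472,-80],[0,0,-0.79]],[[-24,-472,-80],[0,0,-0.79]],[[-24,-472,-80],[0,0,-0.79]],[[-24,-472,-80],[0,0,-0.79]],[[-24,-472,-80],[0,0,-0.79]],[[-24,-472,-80],[0,0,-0.79]]]'
python3 -m jog '[[[0,0,0],[0,0,0]],[[0,0,0],[0,0,0]]]'
python3 - <<'E'
from station import readout,get_image
import cv2,numpy as np
s=readout.observe();d=get_image("wrist");print(s["ee_pos"],s["orientation"],d["mount"],d["intrinsics"],[k for k in d])
cv2.imwrite("pics/w1.png",d["img"][:,:,::-1]);np.savez("pics/w1.npz",p=s["ee_pos"],o=s["orientation"],**d)
E
```

```text
clock: 2.5
ee_pos: [0.4719, -0.3605, 0.198]
orientation: [-3.14, -0.001, 1.201]
contact_force: [0.3, 0.9, -0.1]
width: 0.997
grip_force: 0.0
clock: 2.7
ee_pos: [0.4735, -0.3585, 0.199]
orientation: [3.141, -0.001, 1.206]
contact_force: [0.6, -0.1, -0.5]
width: 0.993
grip_force: 0.0
[ 0.4734898  -0.35850755  0.19896493] [ 3.14146135e+00 -1.04424044e-03  1.20554558e+00] [[-4.44275909e-04  9.62578833e-01  2.71001464e-01  6.75420031e-02]
 [ 9.99999617e-01  6.32166211e-04 -6.06026524e-04 -8.22939509e-04]
 [-7.54666272e-04  2.71001091e-01 -9.62578744e-01 -1.32289353e-01]
 [ 0.00000000e+00  0.00000000e+00  0.00000000e+00  1.00000000e+00]] [[281.22843378   0.         315.93322312]
 [  0.         281.22843378 197.55451107]
 [  0.           0.           1.        ]] ['img', 'intrinsics', 'mount']
```

View pics/w1.png

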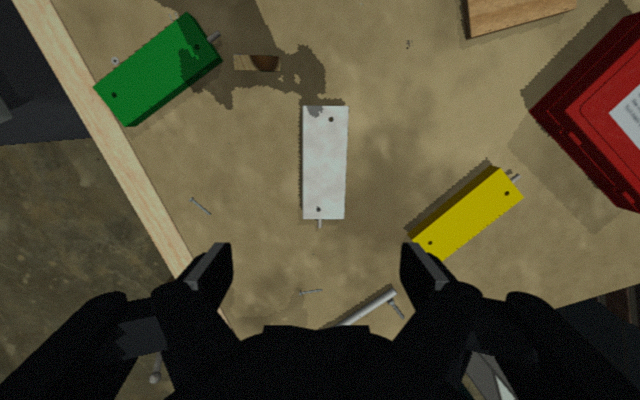

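The wrist view shows the silver bar at px (325,162), with its dowel at (320,224) pointing towards the gripper. It is aligned with the jaws to within a couple of degrees.

```bash
cat >> h.py <<'E'
from scipy.spatial.transform import Rotation as Ro
def wcam(D):
    M=np.eye(4);M[:3,:3]=Ro.from_euler("xyz",D["o"]).as_matrix();M[:3,3]=D["p"];return D["intrinsics"],M@D["mount"]
E
python3 - <<'E'
from h import *
D=np.load("pics/w1.npz");K,E=wcam(D)
g=cv2.cvtColor(D["img"],cv2.COLOR_RGB2HSV)
m=((g[...,1]<40)&(g[...,2]>110)).astype(np.uint8); m[:,:280]=0;m[:,370:]=0;m[:95]=0;m[228:]=0
n,l,st,_=cv2.connectedComponentsWithStats(m);i=1+st[1:,4].argmax();pts=np.argwhere(l==i)[:,::-1].astype(np.float32)
print(st[i]); w=np.array([onplane(K,E,p,.02)[:2] for p in pts])*1000
print("minrect mm",cv2.minAreaRect(w.astype(np.float32)))
for z in(.018,.02):
  c=np.array([onplane(K,E,p,z) for p in[(302,106),(348,107),(344.5,219),(302.5,219)]]);print(c.round(4).tolist(),c.mean(0).round(4))
d=c[2]+c[3]-c[0]-c[1];print(np.arctan2(d[1],d[0]),np.linalg.norm(d)/2)
T=np.load("pics/top0.npz")
for a,uv in[((379.4,202.6),(302,106)),((420.6,218.6),(348,107))]:pass
E
```

```text
[ 302  106   47  122 4840]
minrect mm ((485.8274230957031, -350.1298828125), (136.86920166015625, 49.15236282348633), 68.12699127197266)
[[0.4879, -0.278, 0.018], [0.5331, -0.2964, 0.018], [0.4877, -0.4141, 0.018], [0.4414, -0.3963, 0.018]] [ 0.4875 -0.3462  0.018 ]
[[0.4879, -0.2781, 0.02], [0.5329, -0.2964, 0.02], [0.4878, -0.4133, 0.02], [0.4417, -0.3957, 0.02]] [ 0.4876 -0.3459  0.02  ]
-1.9418790622100746 0.12584677828283292
```

```bash
python3 -m jog '[[[0,-22,-50],[0,0,-0.006]],[[0,-22,-100],[0,0,-0.006]],[[0,-22,-140],[0,0,-0.006]],[[0,-22,-140],[0,0,-0.006]],[[0,-22,-140],[0,0,-0.006]],[[0,-22,-140],[0,0,-0.006]]]'
```

```text
clock: 3.35
ee_pos: [0.4747, -0.3835, 0.0618]
orientation: [3.137, 0.001, 1.197]
contact_force: [0.0, -0.8, 0.5]
width: 0.998
grip_force: 0.0
```

```bash
python3 -m jog '[[[-1,2,-25],[0,0,0.004]],[[-1,2,-45],[0,0,0.004]],[[-1,2,-50],[0,0,0.004]],[[-1,2,-50],[0,0,0.004]]]'
python3 -m jog '[[[0,0,0],[0,0,0]],[[0,0,0],[0,0,0]],[[0,0,0],[0,0,0]],[[0,0,0],[0,0,0]],[[0,0,0],[0,0,0]],[[0,0,0],[0,0,0]],[[0,0,0],[0,0,0]],[[0,0,0],[0,0,0]],[[0,0,0],[0,0,0]],[[0,0,0],[0,0,0]]]' 1 50
```

```text
clock: 3.75
ee_pos: [0.4726, -0.381, 0.0104]
orientation: [3.139, 0.0, 1.201]
contact_force: [-0.4, -0.3, -0.9]
width: 1.004
grip_force: 0.0
clock: 4.75
ee_pos: [0.473, -0.3814, 0.0107]
orientation: [3.138, 0.001, 1.201]
contact_force: [-0.1, 0.4, 6.8]
width: 0.563
grip_force: 52.3
```

```bash
python3 -m jog '[[[0,0,10],[0,0,0]],[[0,0,30],[0,0,0]],[[0,0,60],[0,0,0]],[[0,0,100],[0,0,0]],[[5,50,100],[0,0,0.1]],[[11,100,100],[0,0,0.2]],[[16,150,100],[0,0,0.3]],[[20,200,100],[0,0,0.4]],[[24,250,100],[0,0,0.486]],[[27,290,100],[0,0,0.486]],[[27,320,100],[0,0,0.486]],[[27,331,100],[0,0,0.486]]]'
python3 -m jog '[[[0,0,-50],[0,0,0]],[[0,0,-60],[0,0,0]],[[0,0,-60],[0,0,0]],[[0,0,-60],[0,0,0]],[[0,0,-60],[0,0,0]]]'
python3 - <<'E'
from station import readout,get_image
import cv2,numpy as np
s=readout.observe();d=get_image("wrist");print(s["ee_pos"],s["orientation"],s["contact_force"],s["width"])
cv2.imwrite("pics/w2.png",d["img"][:,:,::-1]);np.savez("pics/w2.npz",p=s["ee_pos"],o=s["orientation"],**d)
E
```

```text
clock: 5.95
ee_pos: [0.4981, -0.045, 0.109]
orientation: [-3.141, -0.002, 1.692]
contact_force: [-0.4, -1.3, -3.3]
width: 0.559
grip_force: 52.4
clock: 6.45
ee_pos: [0.5, -0.0503, 0.0504]
orientation: [3.139, 0.001, 1.685]
contact_force: [0.0, 1.0, -3.5]
width: 0.565
grip_force: 54.7
[ 0.49999309 -0.05033512  0.05036946] [3.13893506e+00 6.47012401e-04 1.68542692e+00] [ 0.02481449  1.04813358 -3.48292634] 0.5649086870863712
```

View pics/w2.png

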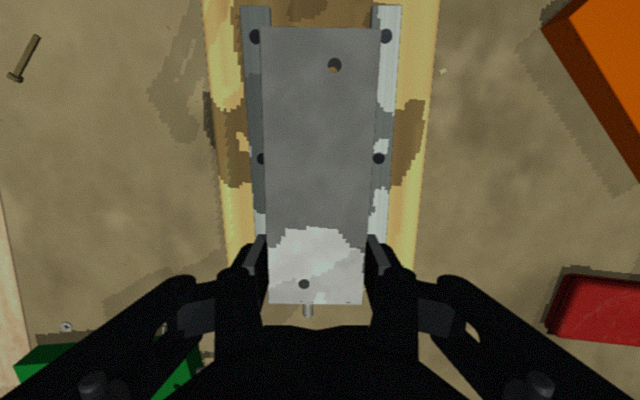

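The bar is held level above the channel. Its far corners are at px (259,27) and (380,28). The rails' outer edges are at about (240,7) and (403,7), and near the jaws at about (254,240) and (387,240).

Run:
```python
from h import *
D=np.load("pics/w2.npz");K,E=wcam(D)
th=1.687-np.pi/2; R=np.array([[np.cos(th),np.sin(th)],[-np.sin(th),np.cos(th)]])
f=lambda p,z:(R@(onplane(K,E,p,z)[:2]-[.4954,-.0072])*1000).round(1)
g=D["img"].astype(int)
for n,p,z in[("bl",(259,27),.0597),("br",(380,28),.0597),("nl",(268,303),.0597),("nr",(363,303),.0597),("railL",(240,7),.017),("railR",(403,7),.017),("inL",(270,10),.017),("inR",(372,10),.017),("screwL",(255,37),.017),("screwR",(386,36),.017),("s2L",(262,158),.017),("s2R",(379,158),.017)]:print(n,f(p,z))
for r in (12,60,120,200):
    print(r,[tuple(g[r,c]) for c in list(range(236,246))],'|',[tuple(g[r,c]) for c in range(396,408)] if r==12 else '')
```

```text
bl [-23.6  58.8]
br [23.4 58.4]
nl [-26.1 -65.5]
nr [ 22.2 -65.7]
railL [-40.3  79.7]
railR [43.4 79.6]
inL [-25.   78.3]
inR [27.6 78.3]
screwL [-33.4  65.9]
screwR [35.6 66.3]
s2L [-33.2   2.2]
s2R [35.7  2.1]
12 [(np.int64(117), np.int64(93), np.int64(54)), (np.int64(121), np.int64(96), np.int64(60)), (np.int64(117), np.int64(96), np.int64(57)), (np.int64(100), np.int64(90), np.int64(61)), (np.int64(84), np.int64(84), np.int64(76)), (np.int64(86), np.int64(90), np.int64(83)), (np.int64(90), np.int64(95), np.int64(90)), (np.int64(92), np.int64(101), np.int64(91)), (np.int64(89), np.int64(94), np.int64(86)), (np.int64(88), np.int64(90), np.int64(86))] | [(np.int64(151), np.int64(163), np.int64(152)), (np.int64(155), np.int64(166), np.int64(157)), (np.int64(159), np.int64(169), np.int64(160)), (np.int64(161), np.int64(172), np.int64(162)), (np.int64(154), np.int64(162), np.int64(152)), (np.int64(148), np.int64(149), np.int64(122)), (np.int64(156), np.int64(150), np.int64(97)), (np.int64(165), np.int64(159), np.int64(96)), (np.int64(172), np.int64(158), np.int64(100)), (np.int64(170),
[... 795 characters left out ...]
64(49)), (np.int64(95), np.int64(77), np.int64(48)), (np.int64(99), np.int64(79), np.int64(48)), (np.int64(99), np.int64(82), np.int64(49)), (np.int64(102), np.int64(85), np.int64(51)), (np.int64(101), np.int64(87), np.int64(54))] | 
200 [(np.int64(178), np.int64(162), np.int64(99)), (np.int64(177), np.int64(159), np.int64(97)), (np.int64(176), np.int64(156), np.int64(96)), (np.int64(176), np.int64(157), np.int64(99)), (np.int64(174), np.int64(152), np.int64(90)), (np.int64(178), np.int64(154), np.int64(92)), (np.int64(175), np.int64(149), np.int64(90)), (np.int64(175), np.int64(151), np.int64(92)), (np.int64(173), np.int64(149), np.int64(91)), (np.int64(175), np.int64(152), np.int64(93))] |
```

```bash
python3 -m jog '[[[2,0,-10],[0,0,0.005]],[[2,0,-18],[0,0,0.005]],[[2,0,-18],[0,0,0.005]],[[2,0,-18],[0,0,0.005]]]'
python3 - <<'E'
from station import readout,get_image
import cv2,numpy as np
s=readout.observe();d=get_image("wrist");print(s["ee_pos"],s["orientation"],s["contact_force"],s["width"])
np.savez("pics/w3.npz",p=s["ee_pos"],o=s["orientation"],**d)
a=d["img"][:,:,::-1][0:320,230:410];cv2.imwrite("pics/w3.png",np.hstack([cv2.resize(a[:160],None,fx=3.3,fy=3.3,interpolation=3)[:, :594]]))
a=np.hstack([cv2.resize(a[:130],(396,572),interpolation=3),cv2.resize(a[190:320],(396,572),interpolation=3)]);cv2.imwrite("pics/w3.png",a)
E
```

```text
clock: 6.9
ee_pos: [0.5001, -0.0494, 0.0303]
orientation: [-3.14, -0.0, 1.692]
contact_force: [0.5, 0.6, -2.5]
width: 0.559
grip_force: 54.7
[ 0.5001131  -0.04937262  0.03031166] [-3.14030351e+00 -2.49096473e-04  1.69186991e+00] [ 0.5185571   0.59655799 -2.53656972] 0.5588859162307446
```

View pics/w3.png

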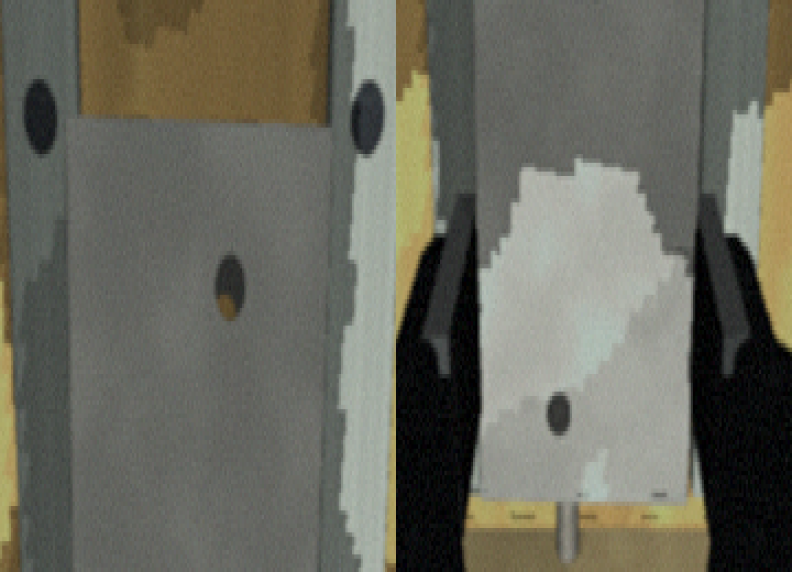

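The crop shows the bar slightly left of and skewed against the channel. The far corners are at (260.9,26.6) and (380.5,28.9), and the rail screws at (248.2,26.6) and (396.8,26.8).

Run:
```python
from h import *
D=np.load("pics/w3.npz");K,E=wcam(D)
th=1.687-np.pi/2; R=np.array([[np.cos(th),np.sin(th)],[-np.sin(th),np.cos(th)]])
f=lambda p,z:(R@(onplane(K,E,p,z)[:2]-[.4954,-.0072])*1000).round(1)
for n,p,z in[("bl",(260.9,26.6),.0397),("br",(380.5,28.9),.0397),("nl",(265.5,302.5),.0397),("nr",(363.6,303.6),.0397),("inL",(265.9,20),.017),("inR",(378.6,20),.017),("screwL",(248.2,26.6),.017),("screwR",(396.8,26.8),.017),("outL",(244.5,212.7),.017),("outR",(397.7,212.7),.017)]:print(n,f(p,z))
```

```text
bl [-23.2  59.7]
br [23.2 59.2]
nl [-26.9 -64.5]
nr [ 22.9 -64.9]
inL [-24.8  68.7]
inR [26.7 69. ]
screwL [-33.  66.]
screwR [35.2 66.2]
outL [-40.6 -24.2]
outR [ 43.1 -23.8]
```

```bash
python3 -m jog '[[[2.5,0,0],[0,0,0.012]],[[2.5,0,0],[0,0,0.012]],[[2.5,0,-2],[0,0,0.012]],[[2.5,0,-4],[0,0,0.012]],[[2.5,0,-5],[0,0,0.012]],[[2.5,0,-5],[0,0,0.012]]]'
python3 - <<'E'
from station import readout,get_image
import cv2,numpy as np
s=readout.observe();d=get_image("wrist");print(s["ee_pos"],s["orientation"],s["contact_force"],s["ft_torque"])
np.savez("pics/w4.npz",p=s["ee_pos"],o=s["orientation"],**d)
a=d["img"][:,:,::-1][0:320,230:410]
a=np.hstack([cv2.resize(a[:130],(396,572),interpolation=3),cv2.resize(a[190:320],(396,572),interpolation=3)]);cv2.imwrite("pics/w4.png",a)
E
```

```text
clock: 7.55
ee_pos: [0.5029, -0.0494, 0.0256]
orientation: [-3.141, -0.0, 1.704]
contact_force: [-0.4, -0.4, -4.3]
width: 0.561
grip_force: 54.7
[ 0.50287232 -0.04939576  0.02555571] [-3.14105304e+00 -1.31635780e-04  1.70380058e+00] [-0.44242062 -0.37324956 -4.32184865] [-0.14558439  0.02514676 -0.00375579]
```

View pics/w4.png

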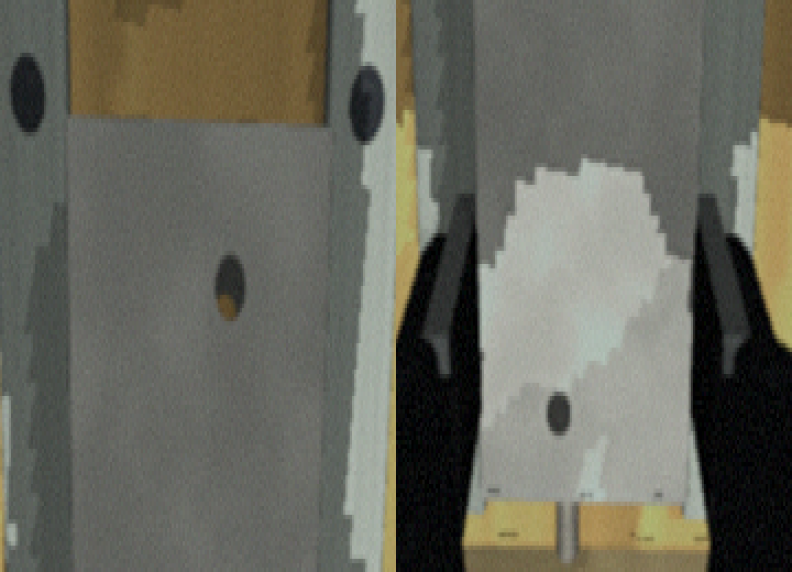

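The bar now lies between the rails at both ends, with no contact force. Lowering it to the floor.

```bash
python3 -m jog '[[[0,0,-1],[0,0,0]],[[0,0,-2],[0,0,0]],[[0,0,-3],[0,0,0]],[[0,0,-3],[0,0,0]],[[0,0,-3],[0,0,0]]]'
```

```text
clock: 8.1
ee_pos: [0.5032, -0.0494, 0.0229]
orientation: [3.141, -0.0, 1.704]
contact_force: [0.3, -0.9, -2.3]
width: 0.561
grip_force: 54.8
```

```bash
python3 -m jog '[[[0,0,0],[0,0,0]],[[0,0,0],[0,0,0]],[[0,0,0],[0,0,0]]]' 0.3
python3 -m jog '[[[0,0,0],[0,0,0]],[[0,0,0],[0,0,0]],[[0,0,0],[0,0,0]],[[0,0,0],[0,0,0]],[[0,0,0],[0,0,0]]]' 1 20
```

```text
clock: 8.4
ee_pos: [0.5036, -0.0494, 0.0231]
orientation: [3.141, 0.0, 1.704]
contact_force: [0.8, -0.7, 0.5]
width: 0.701
grip_force: 0.0
clock: 8.9
ee_pos: [0.5034, -0.0494, 0.0231]
orientation: [3.141, -0.0, 1.704]
contact_force: [-2.0, 0.3, 5.2]
width: 0.567
grip_force: 20.9
```

```bash
python3 -m jog '[[[-0.25,2,0],[0,0,0]],[[-0.5,4,0],[0,0,0]],[[-0.7,6,0],[0,0,0]],[[-1,8,0],[0,0,0]],[[-1.2,10,0],[0,0,0]],[[-1.4,12,0],[0,0,0]],[[-1.6,14,0],[0,0,0]],[[-1.9,16,0],[0,0,0]],[[-2.1,18,0],[0,0,0]],[[-2.3,20,0],[0,0,0]],[[-2.3,20,0],[0,0,0]]]'
python3 -m jog '[[[-0.1,1,0],[0,0,0]],[[-0.25,2,0],[0,0,0]],[[-0.35,3,0],[0,0,0]],[[-0.5,4,0],[0,0,0]],[[-0.6,5,0],[0,0,0]],[[-0.7,6,0],[0,0,0]],[[-0.8,7,0],[0,0,0]],[[-0.9,8,0],[0,0,0]],[[-1,9,0],[0,0,0]],[[-1.15,10,0],[0,0,0]],[[-1.15,10,0],[0,0,0]],[[-1.15,10,0],[0,0,0]]]'
```

```text
clock: 10.0
ee_pos: [0.5017, -0.0308, 0.0231]
orientation: [3.14, 0.002, 1.703]
contact_force: [-0.1, -5.1, 3.8]
width: 0.564
grip_force: 20.7
clock: 11.2
ee_pos: [0.5005, -0.0209, 0.0231]
orientation: [3.14, 0.002, 1.703]
contact_force: [1.5, -6.5, 4.1]
width: 0.571
grip_force: 20.8
```

```bash
python3 -m jog '[[[0,0,0.4],[0,0,0]],[[0,0,0.4],[0,0,0]]]'
for i in 1; do python3 -m jog '[[[-0.1,1,0],[0,0,0]],[[-0.2,2,0],[0,0,0]],[[-0.35,3,0],[0,0,0]],[[-0.35,3,0],[0,0,0]],[[-0.35,3,0],[0,0,0]]]'; done
```

```text
clock: 11.4
ee_pos: [0.5, -0.0198, 0.0232]
orientation: [3.141, 0.0, 1.703]
contact_force: [1.1, -3.8, 1.9]
width: 0.571
grip_force: 21.1
clock: 11.9
ee_pos: [0.4994, -0.0163, 0.0232]
orientation: [3.142, -0.0, 1.704]
contact_force: [1.3, -3.1, -1.4]
width: 0.569
grip_force: 21.1
```

```bash
python3 -m jog '[[[-0.1,1,0],[0,0,0]],[[-0.2,2,0],[0,0,0]],[[-0.35,3,0],[0,0,0]],[[-0.35,3,0],[0,0,0]],[[-0.35,3,0],[0,0,0]]]'
```

```text
clock: 12.4
ee_pos: [0.4992, -0.0161, 0.0232]
orientation: [3.141, 0.003, 1.702]
contact_force: [2.4, -9.6, -0.5]
width: 0.567
grip_force: 20.8
```

```bash
python3 -m jog '[[[-0.1,1,0],[0,0,0]],[[-0.2,2,0],[0,0,0]],[[-0.2,2,0],[0,0,0]],[[-0.2,2,0],[0,0,0]]]'
python3 - <<'E'
from station import readout,get_image
import cv2,numpy as np
s=readout.observe();d=get_image("wrist");print(s["ee_pos"],s["orientation"],s["contact_force"],s["ft_torque"])
np.savez("pics/w5.npz",p=s["ee_pos"],o=s["orientation"],**d)
a=d["img"][:,:,::-1][0:320,220:420]
a=np.hstack([cv2.resize(a[:160],(400,600),interpolation=3),cv2.resize(a[160:320],(400,600),interpolation=3)]);cv2.imwrite("pics/w5.png",a)
E
```

```text
clock: 12.8
ee_pos: [0.4991, -0.0161, 0.0232]
orientation: [3.141, 0.004, 1.7]
contact_force: [2.2, -13.8, -0.8]
width: 0.566
grip_force: 20.8
[ 0.49913437 -0.0160858   0.02322079] [3.14125672 0.00441056 1.70027871] [  2.22618393 -13.8466099   -0.80434994] [-3.02647819e+00 -4.85437996e-01  1.65869353e-03]
```

View pics/w5.png

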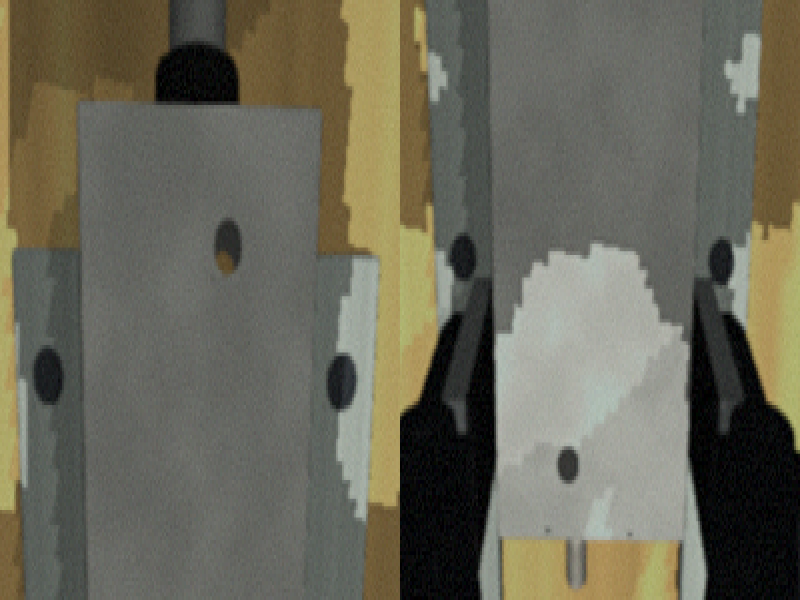

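The bar is against the black rubber tip (crop px (197,95)). About 4 mm more of commanded push gave no motion while the force rose to 14 N, so it is solid and home. Releasing and lifting.

```bash
python3 -m jog '[[[0,0,0],[0,0,0]],[[0,0,0],[0,0,0]],[[0,0,0],[0,0,0]],[[0,0,0],[0,0,0]]]' 0.2
python3 -m jog '[[[0,0,10],[0,0,0]],[[0,0,25],[0,0,0]],[[5,-20,60],[0,0,0]],[[10,-40,110],[0,0,0]],[[10,-40,160],[0,0,0]],[[10,-40,200],[0,0,0]],[[10,-40,200],[0,0,0]],[[10,-40,200],[0,0,0]]]'
python3 - <<'E'
from station import readout,get_image
import cv2,numpy as np
s=readout.observe();d=get_image("wrist");print(s["ee_pos"],s["orientation"],s["contact_force"])
np.savez("pics/w6.npz",p=s["ee_pos"],o=s["orientation"],**d)
cv2.imwrite("pics/w6.png",d["img"][:,:,::-1])
t=get_image("top");np.savez("pics/top1.npz",**t)
E
```

```text
clock: 13.25
ee_pos: [0.4984, -0.0102, 0.0231]
orientation: [-3.141, -0.001, 1.705]
contact_force: [-1.2, 0.2, -0.4]
width: 0.803
grip_force: 0.0
clock: 14.05
ee_pos: [0.5095, -0.0512, 0.225]
orientation: [3.138, 0.0, 1.704]
contact_force: [-0.2, 0.8, -0.7]
width: 0.798
grip_force: 0.0
[ 0.50948616 -0.05115849  0.22501042] [3.13806240e+00 1.26657944e-04 1.70420929e+00] [-0.20537444  0.77449006 -0.67335943]
```

View pics/w6.png

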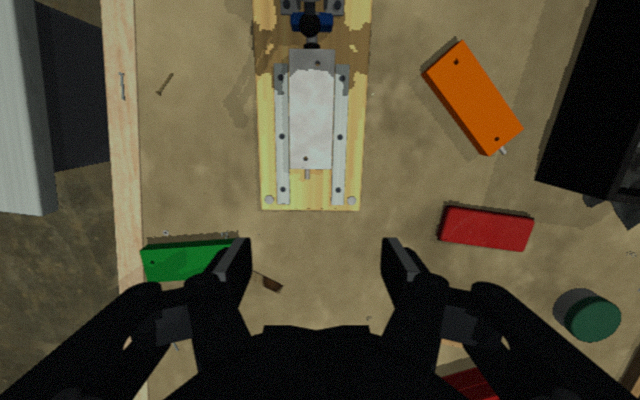

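The wrist view shows the bar in the channel at px (311,105), touching the tip at (311,45). Moving beyond the lever on its +y side with the fingers shut.

```bash
python3 -m jog '[[[-7,50,10],[0,0,0]],[[-14,100,10],[0,0,0]],[[-21,150,10],[0,0,0]],[[-28,200,10],[0,0,0]],[[-36,250,10],[0,0,0]],[[-44,300,10],[0,0,0]],[[-44,310,10],[0,0,0]],[[-44,310,10],[0,0,0]],[[-44,310,-30],[0,0,-0.01]],[[-44,310,-30],[0,0,-0.01]]]' 1 40
python3 - <<'E'
from station import readout,get_image
import cv2,numpy as np
s=readout.observe();print(s["ee_pos"],s["orientation"],s["contact_force"],s["width"])
o=[]
for n,(r,c) in dict(scene=(130,215),top=(160,150)).items():
    d=get_image(n);np.savez(f"pics/{n}2.npz",**d);o.append(cv2.resize(d["img"][r:r+100,c:c+100,::-1],(400,400),interpolation=3))
cv2.imwrite("pics/c2.png",np.hstack(o))
E
```

```text
clock: 15.15
ee_pos: [0.4616, 0.2545, 0.1881]
orientation: [-3.132, 0.005, 1.692]
contact_force: [-1.9, -1.7, -1.0]
width: -0.001
grip_force: 0.0
[0.46162762 0.25445778 0.18812773] [-3.13187369  0.00540618  1.69189436] [-1.90455395 -1.70609828 -0.98893249] -0.0005015468116370091
```

View pics/c2.png

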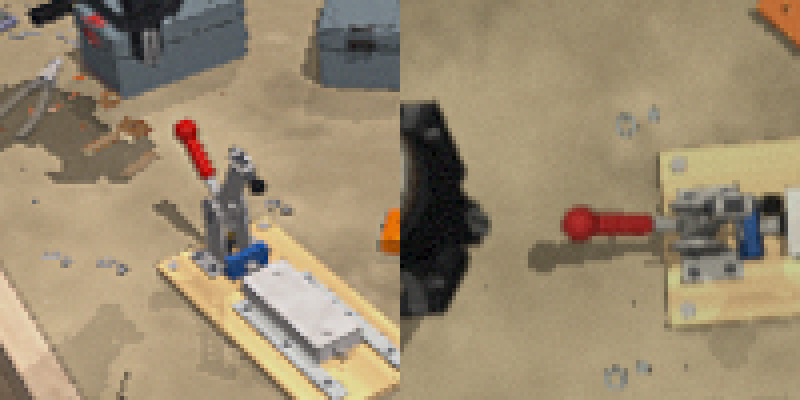

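Lever untouched and open: the knob is at scene px (261,162) and top px (195,216), with the fingers clear of it on +y. Lowering beside it.

```bash
python3 -m jog '[[[3,2,-40],[0,0,0]],[[3,2,-68],[0,0,0]],[[3,2,-68],[0,0,0]],[[3,2,-68],[0,0,0]],[[3,2,-68],[0,0,0]]]'
python3 - <<'E'
from h import *
T=np.load("pics/top2.npz");S=np.load("pics/scene2.npz")
def red(D,r,c):
    g=cv2.cvtColor(D["img"],cv2.COLOR_RGB2HSV)[r:r+14,c:c+14];m=((g[...,0]<8)|(g[...,0]>172))&(g[...,1]>150);p=np.argwhere(m);return p
a=red(T,209,188);b=red(S,156,254);print(a.min(0)+[209,188],a.max(0)+[209,188],b.min(0)+[156,254],b.max(0)+[156,254])
k=tri([ray(T["intrinsics"],T["extrinsics"],(194.7,216)),ray(S["intrinsics"],S["extrinsics"],(261,162.3))]);print(k)
E
```

```text
clock: 15.75
ee_pos: [0.4694, 0.261, 0.1274]
orientation: [3.138, -0.001, 1.693]
contact_force: [0.0, 0.3, 0.3]
width: -0.002
grip_force: 0.0
[212 191] [219 201] [160 259] [169 266]
[0.47022882 0.20490961 0.12747544]
```

```bash
python3 -m jog '[[[-4,-8,-7],[0,0,0]],[[-3,-16,-7],[0,0,0]],[[-2,-24,-7],[0,0,0]],[[-1,-28,-7],[0,0,0]],[[-1,-28,-7],[0,0,0]],[[-1,-28,-7],[0,0,0]]]'
python3 -m jog '[[[0.3,-3,0],[0,0,0]],[[0.7,-6,1],[0,0,0]],[[1,-9,3],[0,0,0]],[[1.3,-12,6],[0,0,0]],[[1.3,-12,6],[0,0,0]]]'
```

```text
clock: 16.35
ee_pos: [0.467, 0.2326, 0.1184]
orientation: [3.141, -0.0, 1.693]
contact_force: [-0.3, -0.2, 0.3]
width: 0.0
grip_force: 0.0
clock: 16.85
ee_pos: [0.4678, 0.2233, 0.1247]
orientation: [3.141, -0.003, 1.696]
contact_force: [-0.6, 6.7, -1.3]
width: -0.004
grip_force: 3.2
```

```bash
python3 -m jog '[[[0.4,-4,4],[0,0,0]],[[1,-8,7],[0,0,0]],[[1.4,-12,9],[0,0,0]],[[1.9,-16,12],[0,0,0]],[[2.3,-20,14],[0,0,0]],[[2.8,-24,16],[0,0,0]],[[2.8,-24,16],[0,0,0]]]'
```

```text
clock: 17.55
ee_pos: [0.4716, 0.2002, 0.142]
orientation: [3.138, -0.004, 1.696]
contact_force: [-1.7, 5.8, 4.8]
width: -0.0
grip_force: 3.2
```

```bash
python3 -m jog '[[[0.4,-4,2],[0,0,0]],[[1,-8,3],[0,0,0]],[[1.4,-12,4],[0,0,0]],[[1.9,-16,5],[0,0,0]],[[1.9,-16,5],[0,0,0]]]'
python3 -m jog '[[[0.4,-4,0.5],[0,0,0]],[[1,-8,1],[0,0,0]],[[1.4,-12,1],[0,0,0]],[[1.4,-12,1],[0,0,0]]]'
```

```text
clock: 18.05
ee_pos: [0.4726, 0.1788, 0.1449]
orientation: [-3.14, 0.001, 1.692]
contact_force: [0.4, -0.7, 0.1]
width: 0.001
grip_force: 0.0
clock: 18.45
ee_pos: [0.4743, 0.1676, 0.1461]
orientation: [-3.141, 0.0, 1.693]
contact_force: [0.1, -0.3, -0.6]
width: -0.001
grip_force: 0.0
```

```bash
python3 -m jog '[[[-3,30,0],[0,0,0]],[[-6,50,20],[0,0,0]],[[-6,70,60],[0,0,0]],[[-10,110,80],[0,0,0]],[[-14,150,80],[0,0,0]],[[-14,150,80],[0,0,0]],[[-14,150,80],[0,0,0]]]'
python3 - <<'E'
from h import *
from station import get_image
T0=np.load("pics/top1.npz");S0=np.load("pics/scene0.npz")
T=get_image("top");S=get_image("scene")
def red(D,r,c):
    g=cv2.cvtColor(D["img"],cv2.COLOR_RGB2HSV)
    m=(((g[...,0]<8)|(g[...,0]>172))&(g[...,1]>150)&(g[...,2]>60)).astype(np.uint8)
    k=np.zeros_like(m);k[r:r+50,c:c+60]=1
    n,l,s,ce=cv2.connectedComponentsWithStats(m*k);i=1+s[1:,4].argmax();return s[i],ce[i].round(1)
print("top",red(T0,195,185),red(T,195,185));print("scene",red(S0,145,245),red(S,145,245))
def white(D):
    g=cv2.cvtColor(D["img"],cv2.COLOR_RGB2HSV);m=((g[...,1]<35)&(g[...,2]>140)).astype(np.uint8);m[:,:235]=0;m[:,330:]=0;m[:206]=0;m[226:]=0
    n,l,s,ce=cv2.connectedComponentsWithStats(m);i=1+s[1:,4].argmax();return s[i],ce[i].round(2)
print("block",white(T0),white(T))
t=lambda p,z:onplane(T["intrinsics"],T["extrinsics"],p,z)
for D in(T0,T):
    b,c=white(D);print(t(c,.032))
# undisturbed bystanders: pixel difference around the box and offcut
print([np.abs(np.load("pics/top0.npz")["img"][100:165,a:b].astype(int)-T["img"][100:165,a:b]).mean() for a,b in((295,330),(350,385),(240,285))])
E
```

```text
clock: 19.15
ee_pos: [0.4594, 0.3197, 0.2259]
orientation: [-3.141, 0.0, 1.697]
contact_force: [0.5, 0.4, 0.6]
width: 0.001
grip_force: 0.0
top (array([190, 212,  23,   8, 124], dtype=int32), array([200.5, 215.7])) (array([221, 208,   9,   9,  59], dtype=int32), array([224.7, 211.6]))
scene (array([259, 160,  10,  15,  59], dtype=int32), array([263.3, 166.5])) (array([270, 164,   6,  13,  48], dtype=int32), array([272.1, 169.3]))
block (array([297, 220,  13,   6,  52], dtype=int32), array([303.19, 222.56])) (array([247, 206,  63,  20, 819], dtype=int32), array([273.5 , 215.64]))
[ 0.46758145 -0.07576297  0.032     ]
[0.48547527 0.00926759 0.032     ]
[np.float64(2.7934065934065933), np.float64(2.703003663003663), np.float64(3.557948717948718)]
```

Run:
```python
from h import *
from station import get_image
P=np.load("pics/top2.npz");S2=np.load("pics/scene2.npz");T=get_image("top");S=get_image("scene")
k=tri([ray(T["intrinsics"],T["extrinsics"],(225,211.8)),ray(S["intrinsics"],S["extrinsics"],(272.3,165.5))])
d=k[:2]-[.4954,-.0072];print("knob",k,"y'",d@[-.1158,.9933],"angle from +y horiz deg",np.degrees(np.arctan2(k[2]-.067,d@[-.1158,.9933]-.1516)))
def ph(a,b,r,c,h,w):
    f=lambda i:cv2.cvtColor(i,cv2.COLOR_RGB2GRAY)[r:r+h,c:c+w].astype(np.float32)
    return cv2.phaseCorrelate(f(a),f(b),cv2.createHanningWindow((w,h),cv2.CV_32F))
print("top end",ph(P["img"],T["img"],200,272,32,50),"scene end",ph(S2["img"],S["img"],198,280,32,30))
for D in(P,T):
    g=cv2.cvtColor(D["img"],cv2.COLOR_RGB2GRAY);print(g[213,240:305].tolist())
```

```text
knob [0.4796863  0.11974348 0.15718078] y' 0.12791260248577851 angle from +y horiz deg 104.71718455482583
top end ((-0.04001363905554456, -0.062130450984330565), 0.9742459473013878) scene end ((0.033189091876327126, 0.017905094981241376), 0.9714415616045395)
[79, 48, 42, 50, 49, 41, 82, 198, 200, 198, 182, 109, 154, 190, 190, 191, 190, 192, 194, 200, 199, 200, 203, 200, 198, 196, 199, 198, 196, 196, 196, 197, 198, 198, 194, 196, 196, 197, 196, 192, 192, 191, 193, 195, 198, 194, 172, 120, 160, 196, 193, 175, 128, 138, 135, 132, 145, 181, 189, 185, 187, 184, 189, 186, 187]
[91, 146, 150, 150, 141, 71, 58, 126, 126, 120, 127, 141, 88, 75, 99, 138, 133, 109, 150, 193, 193, 195, 196, 196, 195, 195, 199, 194, 195, 190, 193, 197, 198, 197, 195, 194, 194, 197, 195, 193, 193, 192, 191, 194, 193, 193, 169, 117, 163, 192, 188, 169, 128, 137, 130, 125, 140, 181, 183, 186, 184, 186, 184, 184, 184]
```

The lever is at about 104.7° (≈1.09 rad, so its foot is on the block). The block did not shift while clamping (<0.1 px), and the bystanders are unmoved. Handing in.

```bash
python3 -c "
from station import bot
print(bot.finish_job())"
```

```text
the job is handed in; nothing more can be done
None
```

The job is handed in: the block lies in the channel, dowel end out and firmly home against the stop, clamped under the snapped-over lever; the red box and offcut were left untouched, and it took about 19 s of the 64 s allowed.

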